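# Slide the sample jar along the fence into the spectrometer's nest and close the light hood

## Task

Load the closed sample jar that stands on the spectrometer's deck: bring it up against the long fence where it is, then slide it along the fence, never lifting it or letting it stray from the fence, until it is fully home in the corner of the fence and the adjustable end stop, and press it gently but firmly against the stop block for a moment to seat it. It is glass, so feel your way: nothing may press on it with more than 20 N. Then swing the light hood down over it until it is fully closed, let go, and leave the other things on the deck and bench where they are.

Things in the scene. Friction and masses are not known exactly. Their poses are not given: they have to be found in the camera images.
- analyser: White spectrometer, fixed. Origin: centre of the underside of its low front part (260 mm in x, 540 mm in y); x points away from the operator to the optics housing, y along the fence to the end stop, z up. The flat grey deck is 100 mm above the origin. The housing begins at x +130 mm, 165 mm tall, 580 wide. Fence, stop and hood are square to this frame.
- fence: Straight aluminium fence on the deck, 355 mm long (y), 12 mm thick, 30 mm high, with a slippery white facing (friction about 0.3, as the deck). Origin: middle of the bottom edge of its guiding face, which looks to the operator (-x) and lies at x +75 mm in the spectrometer's frame; the origin is at y -52.5, z +100 mm there.
- stop: Dark bracket of the end stop, fixed, 50 x 8 x 28 mm (x, y, z). Origin: bottom middle of its -y side, x +30, y +130 mm in the spectrometer's frame. On a screw before it stands the rigid steel stop block, 75 x 10 x 36 mm, locked. Its stopping face looks to -y, 11 to 29 mm before the origin (y +101 to +119): the setting is not measured and must be felt; 2 mm too far is over 20 N.
- nest (a point): Centre of a small flush round window in the deck on the jar's lane, at deck height: x +25, y +60, z +100 mm in the spectrometer's frame. The jar at home, touching fence and stop block, has its axis within 9 mm of it, at x +25, y +51 to +69.
- jar_center (a point): Centre (30 mm above its base) of the jar to load: straight-sided glass jar, tan granules, black lid of the same width, diameter 100 mm, height 60 mm, about 0.5 kg. Too wide to grip; it slides on its base and takes at most 20 N. It starts 15 to 50 mm off the fence, near the fence's -y end.
- hood (a joint): Angle of the light hood: 0 = closed flat over the nest; 1.5 to 1.75 rad at the start, standing open; limit 1.85. A friction hinge (about 0.35 N m) holds it at any angle, so it must be pushed all the way down.
- hood_hinge (a point): Middle of the hood's hinge line, which runs along the spectrometer's x, beyond the stop: x +27.5, y +150, z +110 mm in the spectrometer's frame. The hood opens up and over towards +y: open, its free end points up and its top face looks to +y.
- hood_lip (a point): Outer face of the grey finger lip at the hood's free end; moves with it. The hood is a white box with no bottom, 148 mm wide (x). Closed: its free end is 180 mm from the hinge line towards -y, its top face 70 mm above the hinge line, the lip (80 mm wide, 8 thick) sticks out 21 mm further at that level, and this point is 188 mm from and 70 mm above the hinge line. It clears the seated jar by 10 mm.
- puck: Bystander on the deck in front of the nest: reference puck, black ring with a white face, diameter 44 mm, height 18 mm; origin at the centre of its underside.
- vial: Bystander on the front edge of the deck: small amber vial, diameter 24 mm, height 45 mm; origin at the centre of its underside.
- spare_jar: Bystander on the bench to the right: a like jar with a white lid and red-brown granules, diameter 100 mm, height 60 mm; origin at the centre of its underside.
- screwdriver: Bystander on the bench: screwdriver with an orange handle, about 200 mm long, lying; origin near its middle.

How it is judged:
On the way, in this order (a step that is already met when the one before it is completed fails the run):
1. the jar has been brought up against the fence (within 3 mm) at least 90 mm short of the window (x of jar_center in the frame of analyser above 0.022 m and y of jar_center in the frame of analyser below -0.03 m), for 0.1 s.
2. the jar, against the fence, is pressed on the end stop with more than 3 N (x of jar_center in the frame of analyser above 0.022 m and contact force between jar and stop above 3 N), for 0.2 s.
At the end, for the whole second after the job is handed in: The jar stands upright and still on the deck, within 3 mm of the fence and 2.5 mm of the stop block (touching, its axis is 55 mm from the block's middle), and the hood is closed to within 0.05 rad (x of jar_center in the frame of analyser above 0.022 m and horizontal distance between jar_center and stop_block_c0 below 0.0577 m and z of jar_center in the frame of analyser below 0.135 m and angle between jar_center's own z axis and vertical below 0.05 rad and linear speed of jar below 0.02 m/s and value of joint hood below 0.05 rad).
It fails at once if the jar strays more than 8 mm from the fence once it is less than 90 mm short of the window (y of jar_center in the frame of analyser above -0.03 m and x of jar_center in the frame of analyser below 0.017 m).
It fails at once if the jar is lifted or tipped (z of jar_center in the frame of analyser above 0.138 m or angle between jar_center's own z axis and vertical above 0.12 rad).
It fails at once if the glass jar is pressed with more than 20 N (contact force between jar and stop above 20 N or contact force between jar and fence above 20 N or contact force between jar and the fingers above 20 N or contact force between jar and hood above 20 N).
It fails at once if a bystander is disturbed (distance of any of puck, vial, spare_jar, screwdriver from where it was at the start of the episode above 0.015 m).
It also fails if it takes over 70 s, if anything falls off the work surface, if the arm or the gripper's body presses on something with over 40 N, if the wrist force passes 120 N, or if a joint passes its speed limit or range.

## Robot

A 6-joint arm with a two-finger parallel gripper is mounted at the origin on the work surface. World frame = base frame: x ahead of the robot, y to its left, z up, the work surface at z = 0. Lengths are in m, angles in rad, forces in N, time in s.
With the tool pointing down it reaches from about 0.25 to 0.775 m from the base axis. Payload 4 kg.
Tool frame: the origin (TCP) lies between the finger pads; the fingertips stand 25 mm ahead of it and the grasp point (between the pads) lies 6 mm ahead of it (robot.tip_reach is the distance from the TCP to the fingertips, in m); z points along the fingers, y is the line along which they close (so a half turn about z gives the same grasp; the last joint's range is limited). The gripper opens to 94 mm and grips with 3 to 60 N. Pads are 16 mm wide; open, the fingers measure 119 mm over their backs; the gripper's body (75 mm by 177 mm) begins 78 mm behind the grasp point.
Start: joints at [-1.306, 0.087, 1.371, -0, 1.684, -0.103], TCP at [0.198, -0.513, 0.231] pointing down, gripper open.
Joint ranges: [-3.1, 3.1], [-0.76, 2.03], [0.27, 2.55], [-1.08, 4.22], [0.17, 2.65], [-2.57, 2.57]. Speed limits (rad/s): [2.79, 2.79, 3.14, 3.14, 3.14, 3.14].

## Interface

Orientations are given as [roll, pitch, yaw] about the fixed x, y, z axes, in that order (R = Rz(yaw) Ry(pitch) Rx(roll)).
In Python, from bench import sensors, snapshot, camera_info, ticket, robot gives the robot as it stands.
- The arm moves only by the tool arm_command, never from a script. Its argument "plan" is a list of rows, each an object with "grip": the closure, from -1 (fully open) to 1 (shut); "slide": the shift along the tool's x, y, z normalised to -1 to 1, where 1 is 500 mm, a list of three; "spin": the turn about the tool's z normalised to -1 to 1, where 1 is 5 degrees. A call has 1 to 10 rows; each row shifts and turns the commanded pose from where the row before left it, along the tool's axes as they then stand; what a row does not reach is not made up. A row lasts 1/8 s, in which the tool goes at most 62.5 mm and 10.7 degrees, less where a joint would pass 70% of its speed; a pose out of reach is approached as far as the arm can. A call with a number of a shift or a turn outside -1 to 1 is refused whole. A call with a gripper value outside its range is refused whole. The fingers move at their own pace and stop on an object; the grip force is fixed at half the most. Time passes only in rows, so rows that do not move let the fingers close. It gives the time, the measured TCP pose, the force, the opening and the grip force at its end, in the units of the state.
- sensors.get_obs(): the state, without advancing time (a new reading comes with each control period).
- snapshot(name): name is "side" or "top" or "wrist"; returns the picture (384x512x3 uint8, red, green, blue); there is no depth.
- camera_info(name): a dict with "fx", "fy", "cx", "cy" (pixels), "k1" (the pictures are not rectified: a ray, as slopes to the right and down, at radius r is drawn at 1 + k1 r^2 times it, then the intrinsics apply), "position" and "rotation" of the camera in the world. Camera axes: x right, y up, looking along -z (the intrinsics and any distortion apply to the point x, -y, -z); pixel columns grow to the right and rows downward; lengths in m; the calibration is good to about 2 mm. A picture is of the moment at which its call begins: read the wrist's pose just before it. camera_info takes no time and is no camera call; for the wrist camera it gives the pose at the moment of the call.
- ticket.close_job(): hands the job in; it is judged then, once.
The state is a dict: "time": time; "joint_positions": joint angles; "qvel": joint speeds; "joint_torque": joint torques, N m; "tool_pos": TCP position; "ee_rot": TCP orientation; "wrist_force": force on the tool from outside, world axes, zero at the start; "wrist_torque": the same for the moment, N m; "width": finger opening in m; "finger_force": force on a finger pad.
Only numpy, scipy, OpenCV 4.12 (cv2) and the standard library are available. Lean on these libraries where they do the work, as an engineer would, in place of code of your own. Each camera call takes 0.05 s, during which the arm holds its last target. There are 200 camera calls.

## Working session

There is one attempt and no reset: what is moved stays moved. The work goes in short steps, Python scripts to look and compute and a tool call to move; the robot and the scene stay as the last step left them, time stands still between calls to the robot, and variables do not carry over. Pictures are saved under pics/ and viewed, at most 10 in all, crops included, and the job is handed in when it is done.

Besides the shell and the picture viewer there is one more tool, called after "Call:" as name(argument=value, ...), one argument or row to a line, values as JSON. arm_command: Moves the arm, as the interface text tells. Scaled input: -1 to 1 covers 500 mm each way for a shift and 5 degrees each way for a turn. Its arguments: {"type":"object","properties":{"plan":{"type":"array","items":{"type":"object","properties":{"grip":{"type":"number"},"slide":{"type":"array","items":{"type":"number"}},"spin":{"type":"number"}}}}},"required":["plan"]}

```bash
mkdir -p pics; ls; python3 - <<'E'
from bench import sensors,snapshot,camera_info,robot
import cv2
o=sensors.get_obs(); print(o)
for n in("top","side"):
    cv2.imwrite(f"pics/{n}0.png",cv2.resize(snapshot(n)[:,:,::-1],(800,600),interpolation=cv2.INTER_CUBIC)); print(n,camera_info(n))
E
```

```text
pics
{'time': 0.0, 'joint_positions': array([-1.30610828e+00,  8.79351968e-02,  1.37219535e+00,  5.78753353e-06,
        1.68359568e+00, -1.03085044e-01]), 'qvel': array([-0.00083954, -0.0004919 , -0.00104242, -0.00113841,  0.0016013 ,
        0.00010962]), 'joint_torque': array([-2.93542238e-03, -3.40189326e+01, -3.02431619e+01,  7.15948013e-02,
        3.29794642e-02, -1.75500436e-04]), 'tool_pos': array([ 0.19762602, -0.51275784,  0.22934482]), 'ee_rot': array([-3.13947100e+00, -2.25271228e-04,  3.67773500e-01]), 'wrist_force': array([ 0.03488399, -0.34623999, -0.61839434]), 'wrist_torque': array([ 0.01231371, -0.00688407,  0.0210926 ]), 'finger_force': 0.0, 'width': 0.09384945567938115}
top {'fx': 400.0062674850136, 'fy': 400.0062674850136, 'cx': 254.44591730480118, 'cy': 189.4620833324735, 'k1': 0.017952960874741828, 'position': array([ 0.36633423, -0.17589882,  1.05056867]), 'rotation': array([ 0.13739609, -0.00487787, -1.5633189 ])}
side {'fx': 484.41197677993597, 'fy': 484.41197677993597, 'cx': 250.70574897659617, 'cy': 191.06083899508386, 'k1': -0.17229776350519713, 'position': array([ 0.18027488, -0.95446832,  0.93344818]), 'rotation': array([ 0.80633392, -0.01085724, -0.35883838])}
```

View pics/top0.png

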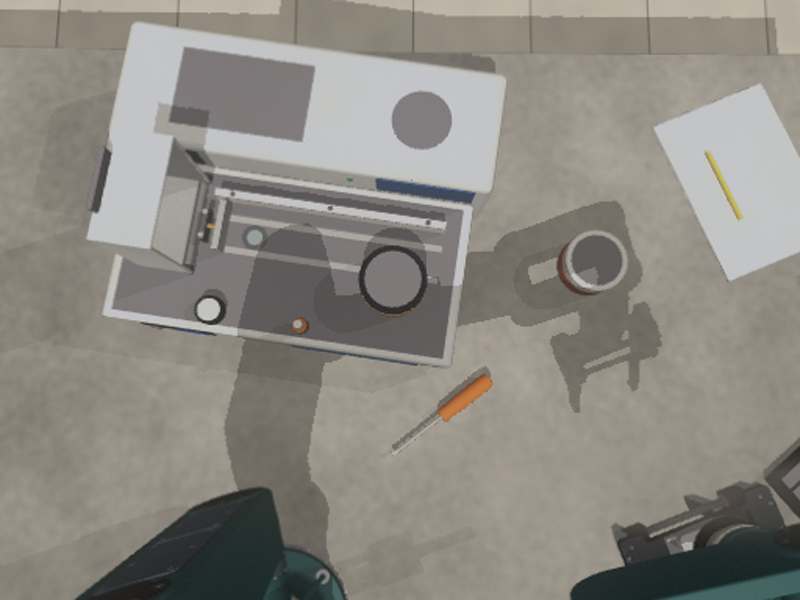

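View pics/side0.png

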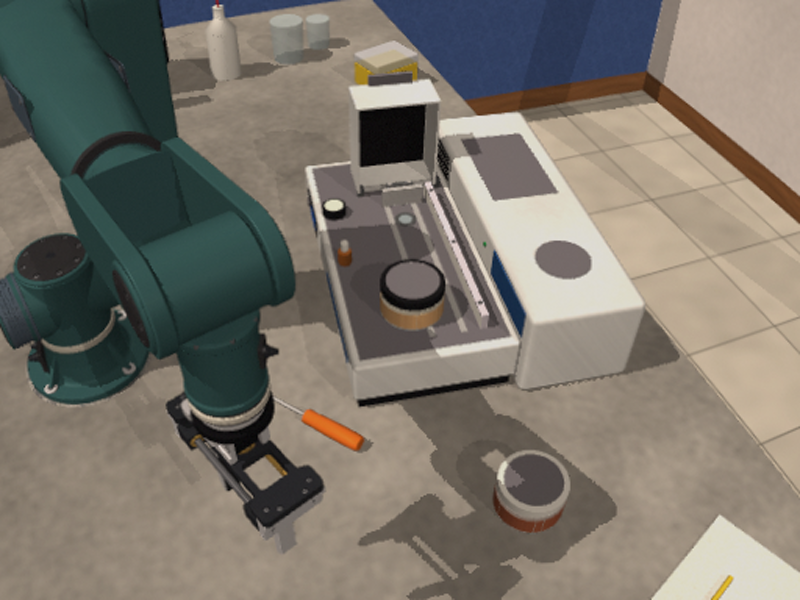

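The top view shows the deck with its front corners near (105,316) and (447,366), the window at (255,237), the jar at (393,280), the puck at (210,309), the vial at (300,325), and the open hood at the left. The side view agrees with this. I'll enlarge both for precise pixels.

```bash
python3 - <<'E'
import cv2
from bench import snapshot
im=snapshot("top")[:,:,::-1]
cv2.imwrite("pics/top1.png",cv2.resize(im[100:245,60:310],(750,435),interpolation=cv2.INTER_CUBIC))
im=snapshot("side")[:,:,::-1]
cv2.imwrite("pics/side1.png",cv2.resize(im[40:265,190:420],None,fx=2.6,fy=2.6,interpolation=cv2.INTER_CUBIC))
E
```

```text
(no output)
```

View pics/top1.png

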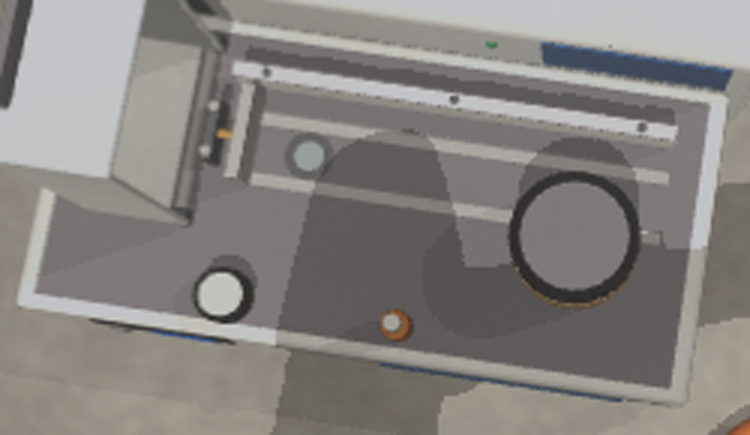

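View pics/side1.png

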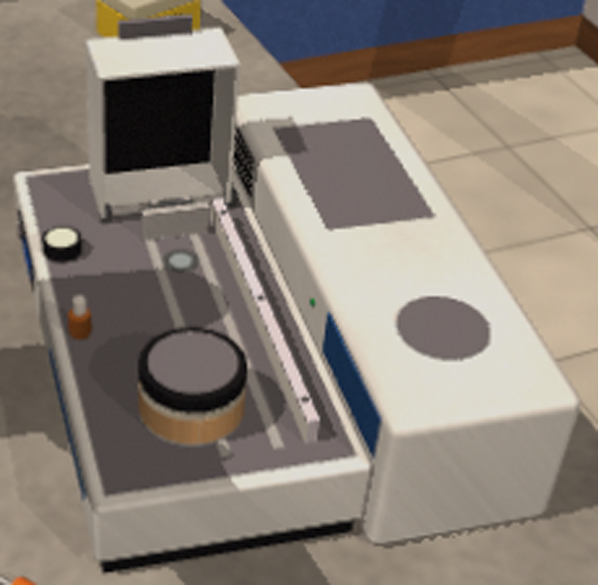

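Pixels read off the pictures:
- **Top crop:** window (309,156), deck corners (20,303) and (686,403), fence end (676,134), lid centre (574,238).
- **Side crop:** window (181,261), fence end (311,418), housing corner (383,432), lid centre (193,367).

Next I'll fit the poses.

```bash
cat > h.py <<'E'
import numpy as np, cv2
from scipy.spatial.transform import Rotation as R
from scipy.optimize import least_squares
from bench import camera_info
C={n:camera_info(n) for n in("top","side")}
def proj(n,P,c=None):
    c=c or C[n]; p=(np.atleast_2d(P)-c["position"])@R.from_euler("xyz",c["rotation"]).as_matrix()
    s=np.c_[p[:,0],-p[:,1]]/-p[:,2:]; s=s*(1+c["k1"]*(s**2).sum(1,keepdims=True))
    return s*[c["fx"],c["fy"]]+[c["cx"],c["cy"]]
def nat(n,uv):
    k,o=dict(top=(3,(60,100)),side=(2.6,(190,40)))[n]
    return (np.array(uv)+.5)/k-.5+np.array(o)
def w(a,P):  # analyser->world
    c,s=np.cos(a[2]),np.sin(a[2]); P=np.atleast_2d(P)/1000.
    return np.c_[a[0]+c*P[:,0]-s*P[:,1],a[1]+s*P[:,0]+c*P[:,1],P[:,2]]
E
python3 - <<'E'
from h import *
obs=[("top",(309,156),(25,60,100)),("top",(20,303),(-130,270,100)),("top",(686,403),(-130,-270,100)),("top",(676,134),(81,-230,130)),
("side",(181,261),(25,60,100)),("side",(311,418),(81,-230,130)),("side",(16,175),(-130,270,100)),("side",(93,503),(-130,-270,100)),("side",(383,432),(130,-290,165))]
f=lambda a:np.concatenate([(proj(n,w(a,P))[0]-nat(n,uv)) for n,uv,P in obs])
r=least_squares(f,[.45,-.1,-.15],loss="soft_l1"); print(r.x,f(r.x).reshape(-1,2).round(1).tolist())
a=r.x
# jar lid centre, puck, vial
for nm,z,t,s in(("jar",160,(574,238),(193,367)),("puck",18+100,(221,294),(62,240)),("vial",145,(391,322),(79,302))):
    for cams in(("top",t),),(("side",s),),(("top",t),("side",s)):
        g=lambda p:np.concatenate([proj(n,w(a,(p[0],p[1],z)))[0]-nat(n,uv) for n,uv in cams])
        q=least_squares(g,[0,0],x_scale=10); print(nm,q.x.round(1),q.fun.round(1))
# hood: lip outer face end corners; side lip top edge centre (155,20)
for th in(1.5,1.55,1.6,1.65,1.7,1.75):
    def H(x,r,h): return (x,150-(r*np.cos(th)-h*np.sin(th)) ,110+r*np.sin(th)+h*np.cos(th))
    # closed: point at y=-r, z=+h ; opening rotates toward +y
    q=[w(a,H(x,r,h))[0] for x,r,h in((27.5-74,180,70),(27.5+74,180,70),(27.5-74,180,0))]
    print(th,[( (proj("top",p)[0]+.5)*1.5625-.5).round(0).tolist() for p in q],[(((proj("side",p)[0]-[190,40])+.5)*2.6-.5).round().tolist() for p in q])
E
```

```text
[ 0.55610173 -0.01243019 -0.14837566] [[0.2, -0.5], [-2.9, -0.1], [-0.1, 2.0], [0.5, -0.2], [-0.1, -0.5], [0.6, 0.4], [-0.9, -2.3], [-0.6, 2.3], [3.0, -0.6]]
jar [ -18.9 -163.5] [0. 0.]
jar [ -17.9 -172.3] [-0. -0.]
jar [ -18.  -166.2] [ 1.3 -0.2 -0.6 -1.7]
puck [-98.7 102.7] [0. 0.]
puck [-98.1  96.2] [0. 0.]
puck [-98.4 101.4] [ 0.6 -0.1 -0.4 -1.1]
vial [-101.6  -36.5] [0. 0.]
vial [-101.7  -42.8] [-0.  0.]
vial [-101.5  -38. ] [ 0.7  0.1 -0.2 -1.2]
1.5 [[91.0, 238.0], [117.0, 124.0], [148.0, 247.0]] [[88.0, 39.0], [224.0, 27.0], [100.0, 75.0]]
1.55 [[84.0, 237.0], [110.0, 124.0], [141.0, 246.0]] [[87.0, 38.0], [221.0, 26.0], [98.0, 71.0]]
1.6 [[79.0, 237.0], [105.0, 124.0], [134.0, 245.0]] [[85.0, 37.0], [219.0, 25.0], [97.0, 67.0]]
1.65 [[73.0, 236.0], [99.0, 124.0], [127.0, 244.0]] [[84.0, 37.0], [217.0, 24.0], [95.0, 63.0]]
1.7 [[68.0, 236.0], [94.0, 125.0], [120.0, 243.0]] [[83.0, 37.0], [215.0, 25.0], [94.0, 60.0]]
1.75 [[64.0, 236.0], [90.0, 125.0], [113.0, 242.0]] [[82.0, 37.0], [213.0, 25.0], [92.0, 57.0]]
```

The analyser fits to under 1 px on the window and fence: origin at (0.556, -0.012), yaw -8.5°. The jar is at about (-18, -165) mm in its frame and the hood is at about 1.5 rad.

My plan is to push with the shut fingers' flat side. I'll turn the tool to the analyser's axes first and shut the gripper.

Call:
arm_command(
  plan=[
    {"grip": 1, "slide": [0, 0, 0], "spin": 0.98},
    {"grip": 1, "slide": [0, 0, 0], "spin": 0.98},
    {"grip": 1, "slide": [0, 0, 0], "spin": 0.98},
    {"grip": 1, "slide": [0, 0, 0], "spin": 0.98},
    {"grip": 1, "slide": [0, 0, 0], "spin": 0.98},
    {"grip": 1, "slide": [0, 0, 0], "spin": 0.98},
    {"grip": 1, "slide": [0, 0, 0], "spin": 0},
  ],
)

```text
time: 1.08
tool_pos: [0.1977, -0.5131, 0.2302]
ee_rot: [-3.141, 0.0, -0.144]
wrist_force: [-0.2, 0.1, -0.8]
width: 0.0273
finger_force: 0.0
```

```bash
cat >> h.py <<'E'
from bench import sensors
A=np.array([0.55610,-0.01243,-0.14838])
def st(t=None):
    """state in analyser mm; t=(x,y,ztip) target -> slide units in tool axes"""
    o=sensors.get_obs(); p=np.array(o["tool_pos"]); yaw=o["ee_rot"][2]
    M=R.from_euler("z",A[2]).as_matrix(); q=M.T@(p-[A[0],A[1],0]); q[2]-=.025
    print("t",o["time"].round(2) if hasattr(o["time"],"round") else o["time"],"xyz_tip_an",(q*1e3).round(1),"yaw_an deg",np.degrees(yaw-A[2]).round(2),"F_an",(M.T@o["wrist_force"]).round(2),"w",round(o["width"],4),"q",np.round(o["joint_positions"],2))
    if t is not None:
        d=M@(np.array(t)/1e3-q); T=R.from_euler("xyz",o["ee_rot"]).as_matrix()
        print("slide units",((T.T@d)/.5).round(4), "mm",(d*1e3).round())
E
python3 -c "
from h import *
st((-95,-165,140)); print(C['top']['position'])"
```

```text
t 1.075 xyz_tip_an [-280.4 -548.2  205.2] yaw_an deg 0.23 F_an [-0.19  0.07 -0.76] w 0.0273 q [-1.31  0.09  1.37 -0.    1.68  0.41]
slide units [ 0.374  -0.7648  0.1307] mm [240. 352. -65.]
[ 0.36633423 -0.17589882  1.05056867]
```

Call:
arm_command(
  plan=[
    {"grip": 1, "slide": [0.0535, -0.109, 0], "spin": 0},
    {"grip": 1, "slide": [0.0535, -0.109, 0], "spin": 0},
    {"grip": 1, "slide": [0.0535, -0.109, 0], "spin": 0},
    {"grip": 1, "slide": [0.0535, -0.109, 0], "spin": 0},
    {"grip": 1, "slide": [0.0535, -0.109, 0], "spin": 0},
    {"grip": 1, "slide": [0.0535, -0.109, 0], "spin": 0},
    {"grip": 1, "slide": [0.0535, -0.109, 0], "spin": 0},
    {"grip": 1, "slide": [0, 0, 0.09], "spin": 0},
    {"grip": 1, "slide": [0, 0, 0.09], "spin": 0},
    {"grip": 1, "slide": [0, 0, 0], "spin": 0},
  ],
)

```text
time: 2.33
tool_pos: [0.4357, -0.1612, 0.1366]
ee_rot: [-3.139, 0.009, -0.144]
wrist_force: [0.4, 0.2, 1.0]
width: 0.0004
finger_force: 0.0
```

```bash
python3 - <<'E'
from h import *
from bench import snapshot
st((-68,-165,112))
im=snapshot("top")[:,:,::-1]
cv2.imwrite("pics/top2.png",cv2.resize(im[100:245,60:310],(750,435),interpolation=cv2.INTER_CUBIC))
E
```

```text
t 2.325 xyz_tip_an [ -97.1 -165.   111.6] yaw_an deg 0.28 F_an [0.4  0.26 0.95] w 0.0004 q [-0.48 -0.06  1.71 -0.    1.5   1.24]
slide units [ 0.0582  0.0004 -0.0014] mm [29. -4.  0.]
```

View pics/top2.png

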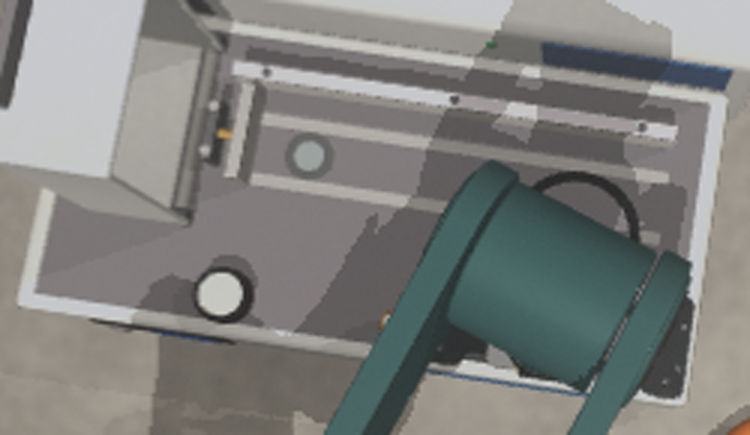

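The jar hasn't moved; its lid shows behind the arm at (590,190), and the fingers are about 20 mm from it. I'll push it towards the fence.

Call:
arm_command(
  plan=[
    {"grip": 1, "slide": [0.01, 0, 0], "spin": 0},
    {"grip": 1, "slide": [0.01, 0, 0], "spin": 0},
    {"grip": 1, "slide": [0.008, 0, 0], "spin": 0},
    {"grip": 1, "slide": [0.008, 0, 0], "spin": 0},
    {"grip": 1, "slide": [0.008, 0, 0], "spin": 0},
    {"grip": 1, "slide": [0.008, 0, 0], "spin": 0},
    {"grip": 1, "slide": [0.008, 0, 0], "spin": 0},
    {"grip": 1, "slide": [0.008, 0, 0], "spin": 0},
    {"grip": 1, "slide": [0.008, 0, 0], "spin": 0},
    {"grip": 1, "slide": [0.008, 0, 0], "spin": 0},
  ],
)

```text
time: 3.62
tool_pos: [0.4801, -0.169, 0.1404]
ee_rot: [3.142, 0.0, -0.145]
wrist_force: [-2.0, 0.2, 0.1]
width: 0.0004
finger_force: 1.2
```

```bash
python3 -c "
from h import *
st((-33,-165,112))"
```

```text
t 3.625 xyz_tip_an [ -52.  -166.1  115.4] yaw_an deg 0.18 F_an [-2.04 -0.11  0.13] w 0.0004 q [-0.45  0.03  1.61 -0.    1.5   1.27]
slide units [ 0.0381 -0.002   0.0069] mm [19. -2. -3.]
```

Call:
arm_command(
  plan=[
    {"grip": 1, "slide": [0.003, 0, 0], "spin": 0},
    {"grip": 1, "slide": [0.003, 0, 0], "spin": 0},
    {"grip": 1, "slide": [0.003, 0, 0], "spin": 0},
    {"grip": 1, "slide": [0.003, 0, 0], "spin": 0},
    {"grip": 1, "slide": [0.003, 0, 0], "spin": 0},
    {"grip": 1, "slide": [0.003, 0, 0], "spin": 0},
    {"grip": 1, "slide": [0.003, 0, 0], "spin": 0},
    {"grip": 1, "slide": [0.003, 0, 0], "spin": 0},
  ],
)

```text
time: 4.62
tool_pos: [0.4918, -0.1707, 0.1404]
ee_rot: [3.142, 0.0, -0.145]
wrist_force: [-1.5, 0.3, 0.1]
width: 0.0003
finger_force: 1.1
```

Call:
arm_command(
  plan=[
    {"grip": 1, "slide": [0.001, 0, 0], "spin": 0},
    {"grip": 1, "slide": [0.001, 0, 0], "spin": 0},
    {"grip": 1, "slide": [0.001, 0, 0], "spin": 0},
  ],
)

```text
time: 5.0
tool_pos: [0.4932, -0.1709, 0.1404]
ee_rot: [3.142, 0.0, -0.145]
wrist_force: [-2.9, 1.3, -0.4]
width: 0.0003
finger_force: 1.1
```

```bash
python3 -c "
from h import *
st((-33,-165,112))"
```

```text
t 5.0 xyz_tip_an [ -38.8 -166.   115.4] yaw_an deg 0.17 F_an [-3.07  0.88 -0.4 ] w 0.0003 q [-0.44  0.06  1.58 -0.    1.5   1.27]
slide units [ 0.0116 -0.0021  0.0069] mm [ 6.  0. -3.]
```

Call:
arm_command(
  plan=[
    {"grip": 1, "slide": [0.001, 0, 0], "spin": 0},
    {"grip": 1, "slide": [0, 0, 0], "spin": 0},
  ],
)

```text
time: 5.25
tool_pos: [0.4938, -0.171, 0.1404]
ee_rot: [3.142, -0.0, -0.145]
wrist_force: [-2.1, 1.4, 0.4]
width: 0.0003
finger_force: 0.9
```

Call:
arm_command(
  plan=[
    {"grip": 1, "slide": [0.001, 0, 0], "spin": 0},
    {"grip": 1, "slide": [0, 0, 0], "spin": 0},
  ],
)

```text
time: 5.5
tool_pos: [0.4942, -0.1711, 0.1404]
ee_rot: [3.142, -0.0, -0.145]
wrist_force: [-1.2, 0.9, 0.3]
width: 0.0001
finger_force: 0.9
```

```bash
python3 - <<'E'
from h import *
from bench import snapshot
st((-33,-165,112))
im=snapshot("side")[:,:,::-1]
cv2.imwrite("pics/side2.png",cv2.resize(im[130:265,210:370],None,fx=5,fy=4.4,interpolation=cv2.INTER_CUBIC)[:600])
E
```

```text
t 5.5 xyz_tip_an [ -37.7 -166.   115.4] yaw_an deg 0.17 F_an [-1.27  0.69  0.29] w 0.0001 q [-0.44  0.06  1.58 -0.    1.5   1.27]
slide units [ 0.0095 -0.002   0.0069] mm [ 5.  0. -3.]
```

Still only sliding friction, so it isn't at the fence yet. I'll carry on in fine steps.

Call:
arm_command(
  plan=[
    {"grip": 1, "slide": [0.0015, 0, 0], "spin": 0},
    {"grip": 1, "slide": [0.0015, 0, 0], "spin": 0},
  ],
)

```text
time: 5.8
tool_pos: [0.4957, -0.1713, 0.1404]
ee_rot: [3.142, 0.0, -0.145]
wrist_force: [-1.6, 0.3, 0.3]
width: 0.0009
finger_force: 1.0
```

Call:
arm_command(
  plan=[
    {"grip": 1, "slide": [0.0015, 0, 0], "spin": 0},
    {"grip": 1, "slide": [0, 0, 0], "spin": 0},
  ],
)

```text
time: 6.05
tool_pos: [0.4966, -0.1714, 0.1404]
ee_rot: [3.142, -0.0, -0.145]
wrist_force: [-2.0, 0.3, -0.3]
width: 0.0003
finger_force: 0.7
```

```bash
python3 -c "
from h import *
st((-33,-165,112))"
```

```text
t 6.05 xyz_tip_an [ -35.4 -166.   115.4] yaw_an deg 0.18 F_an [-1.99  0.01 -0.33] w 0.0003 q [-0.44  0.07  1.57  0.    1.5   1.28]
slide units [ 0.0048 -0.002   0.0069] mm [ 3.  1. -3.]
```

Call:
arm_command(
  plan=[
    {"grip": 1, "slide": [0.0015, 0, 0], "spin": 0},
    {"grip": 1, "slide": [0.0015, 0, 0], "spin": 0},
  ],
)

```text
time: 6.3
tool_pos: [0.4976, -0.1715, 0.1404]
ee_rot: [3.142, 0.001, -0.145]
wrist_force: [-3.9, 0.7, 0.4]
width: 0.0004
finger_force: 2.0
```

Call:
arm_command(
  plan=[
    {"grip": 1, "slide": [0.001, 0, 0], "spin": 0},
    {"grip": 1, "slide": [0, 0, 0], "spin": 0},
  ],
)

```text
time: 6.55
tool_pos: [0.4976, -0.1716, 0.1405]
ee_rot: [3.142, 0.002, -0.145]
wrist_force: [-5.6, 0.8, 1.6]
width: 0.0004
finger_force: 2.6
```

Call:
arm_command(
  plan=[
    {"grip": 1, "slide": [0.001, 0, 0], "spin": 0},
  ],
)

```text
time: 6.68
tool_pos: [0.4976, -0.1716, 0.1404]
ee_rot: [-3.142, 0.003, -0.145]
wrist_force: [-6.9, 2.1, 2.4]
width: 0.0004
finger_force: 3.6
```

```bash
python3 -c "
from h import *
st((-33,-165,112))"
```

```text
t 6.675 xyz_tip_an [ -34.3 -166.   115.4] yaw_an deg 0.17 F_an [-7.17  1.05  2.36] w 0.0004 q [-0.44  0.07  1.57 -0.    1.51  1.28]
slide units [ 0.0026 -0.002   0.0069] mm [ 1.  1. -3.]
```

The jar is against the fence: the finger stopped at x=-34.3 and the force climbed to 7 N. I'll back off, go round to the jar's -y side, and turn 75° so the face pushes along the fence with a slight bias towards it.

Call:
arm_command(
  plan=[
    {"grip": 1, "slide": [-0.02, 0, 0], "spin": 0},
    {"grip": 1, "slide": [-0.05, 0, 0], "spin": 0},
    {"grip": 1, "slide": [0, 0.085, 0], "spin": 0},
    {"grip": 1, "slide": [0, 0.085, 0], "spin": 0},
    {"grip": 1, "slide": [0, 0, 0.008], "spin": -1},
    {"grip": 1, "slide": [0, 0, 0.008], "spin": -1},
    {"grip": 1, "slide": [0, 0, 0], "spin": -1},
    {"grip": 1, "slide": [0, 0, 0], "spin": -1},
    {"grip": 1, "slide": [0, 0, 0], "spin": -1},
    {"grip": 1, "slide": [0, 0, 0], "spin": -1},
  ],
)

```text
time: 7.92
tool_pos: [0.4526, -0.2511, 0.133]
ee_rot: [3.139, -0.002, 0.381]
wrist_force: [-0.2, 0.2, 0.3]
width: 0.0005
finger_force: 0.0
```

Call:
arm_command(
  plan=[
    {"grip": 1, "slide": [0, 0, 0], "spin": -1},
    {"grip": 1, "slide": [0, 0, 0], "spin": -1},
    {"grip": 1, "slide": [0, 0, 0], "spin": -1},
    {"grip": 1, "slide": [0, 0, 0], "spin": -1},
    {"grip": 1, "slide": [0, 0, 0], "spin": -1},
    {"grip": 1, "slide": [0, 0, 0], "spin": -1},
    {"grip": 1, "slide": [0, 0, 0], "spin": -1},
    {"grip": 1, "slide": [0, 0, 0], "spin": -1},
    {"grip": 1, "slide": [0, 0, 0], "spin": -1},
    {"grip": 1, "slide": [0, 0, 0], "spin": 0},
  ],
)

```text
time: 9.18
tool_pos: [0.4524, -0.251, 0.133]
ee_rot: [3.139, 0.0, 1.163]
wrist_force: [0.5, 0.0, 0.3]
width: 0.0001
finger_force: 0.0
```

```bash
python3 -c "
from h import *
st((10,-240,107))"
```

```text
t 9.175 xyz_tip_an [ -67.2 -251.3  108. ] yaw_an deg 75.12 F_an [0.46 0.12 0.34] w 0.0001 q [-0.62  0.05  1.6   0.    1.48 -0.21]
slide units [0.0616 0.1435 0.0023] mm [78. -0. -1.]
```

Call:
arm_command(
  plan=[
    {"grip": 1, "slide": [0.031, 0.072, 0], "spin": 0},
    {"grip": 1, "slide": [0.031, 0.072, 0], "spin": 0},
    {"grip": 1, "slide": [0, 0, 0], "spin": 0},
    {"grip": 1, "slide": [0.0058, -0.00155, 0], "spin": 0},
    {"grip": 1, "slide": [0.0058, -0.00155, 0], "spin": 0},
    {"grip": 1, "slide": [0.0058, -0.00155, 0], "spin": 0},
    {"grip": 1, "slide": [0.0058, -0.00155, 0], "spin": 0},
    {"grip": 1, "slide": [0.0058, -0.00155, 0], "spin": 0},
    {"grip": 1, "slide": [0.0058, -0.00155, 0], "spin": 0},
    {"grip": 1, "slide": [0.0058, -0.00155, 0], "spin": 0},
  ],
)

```text
time: 10.42
tool_pos: [0.5331, -0.2306, 0.1325]
ee_rot: [3.142, 0.002, 1.163]
wrist_force: [-1.7, -2.5, 0.3]
width: 0.0005
finger_force: 1.3
```

```bash
python3 - <<'E'
from h import *
from bench import snapshot
st((10,-200,107))
im=snapshot("side")[:,:,::-1]
cv2.imwrite("pics/side3.png",cv2.resize(im[110:260,210:360],(750,600),interpolation=cv2.INTER_CUBIC))
E
```

```text
t 10.425 xyz_tip_an [   9.5 -219.2  107.5] yaw_an deg 75.16 F_an [-1.34 -2.7   0.25] w 0.0005 q [-0.5   0.19  1.45 -0.    1.5  -0.1 ]
slide units [ 0.0373 -0.0089  0.001 ] mm [ 3. 19. -1.]
```

View pics/side3.png

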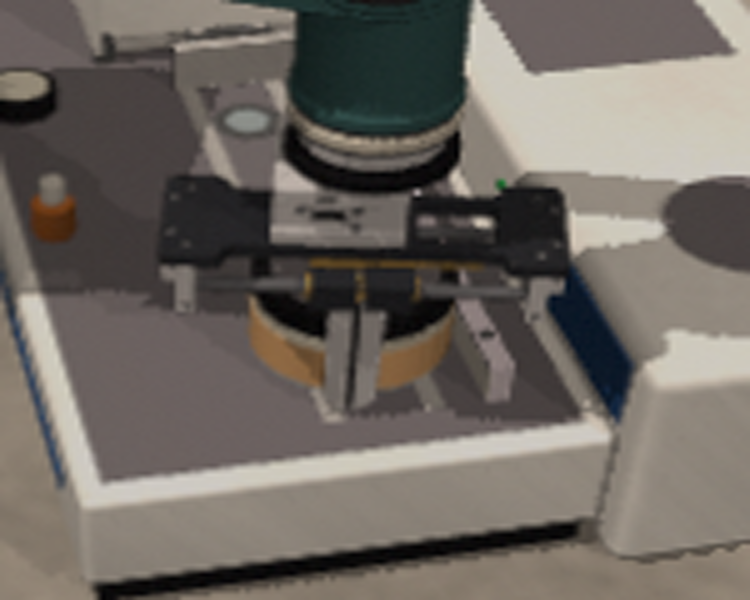

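The fingers are on the jar's -y side, with the finger pair at (355,360), and the jar lies at the fence with light forces. I'll slide it along.

Call:
arm_command(
  plan=[
    {"grip": 1, "slide": [0.0078, -0.0021, 0], "spin": 0},
    {"grip": 1, "slide": [0.0097, -0.0026, 0], "spin": 0},
    {"grip": 1, "slide": [0.0097, -0.0026, 0], "spin": 0},
    {"grip": 1, "slide": [0.0097, -0.0026, 0], "spin": 0},
    {"grip": 1, "slide": [0.0097, -0.0026, 0], "spin": 0},
    {"grip": 1, "slide": [0.0097, -0.0026, 0], "spin": 0},
    {"grip": 1, "slide": [0.0097, -0.0026, 0], "spin": 0},
    {"grip": 1, "slide": [0.0097, -0.0026, 0], "spin": 0},
    {"grip": 1, "slide": [0.0097, -0.0026, 0], "spin": 0},
    {"grip": 1, "slide": [0.0097, -0.0026, 0], "spin": 0},
  ],
)

```text
time: 11.72
tool_pos: [0.5405, -0.181, 0.1325]
ee_rot: [3.142, 0.0, 1.164]
wrist_force: [-1.7, -2.2, 0.5]
width: 0.0004
finger_force: 1.5
```

```bash
python3 -c "
from h import *
st((9.5,-20,107))"
```

```text
t 11.725 xyz_tip_an [   9.5 -169.   107.5] yaw_an deg 75.18 F_an [-1.32 -2.38  0.46] w 0.0004 q [-0.42  0.17  1.47 -0.    1.5  -0.02]
slide units [ 0.2881 -0.0763  0.001 ] mm [ 22. 147.  -1.]
```

Call:
arm_command(
  plan=[
    {"grip": 1, "slide": [0.0097, -0.0026, 0], "spin": 0},
    {"grip": 1, "slide": [0.0097, -0.0026, 0], "spin": 0},
    {"grip": 1, "slide": [0.0097, -0.0026, 0], "spin": 0},
    {"grip": 1, "slide": [0.0097, -0.0026, 0], "spin": 0},
    {"grip": 1, "slide": [0.0097, -0.0026, 0], "spin": 0},
    {"grip": 1, "slide": [0.0097, -0.0026, 0], "spin": 0},
    {"grip": 1, "slide": [0.0097, -0.0026, 0], "spin": 0},
    {"grip": 1, "slide": [0.0097, -0.0026, 0], "spin": 0},
    {"grip": 1, "slide": [0.0097, -0.0026, 0], "spin": 0},
    {"grip": 1, "slide": [0.0097, -0.0026, 0], "spin": 0},
  ],
)

```text
time: 12.98
tool_pos: [0.5478, -0.1313, 0.1325]
ee_rot: [3.142, 0.0, 1.164]
wrist_force: [-1.0, -3.4, 1.7]
width: 0.0003
finger_force: 1.6
```

Call:
arm_command(
  plan=[
    {"grip": 1, "slide": [0.0097, -0.0026, 0], "spin": 0},
    {"grip": 1, "slide": [0.0097, -0.0026, 0], "spin": 0},
    {"grip": 1, "slide": [0.0097, -0.0026, 0], "spin": 0},
    {"grip": 1, "slide": [0.0097, -0.0026, 0], "spin": 0},
    {"grip": 1, "slide": [0.0097, -0.0026, 0], "spin": 0},
    {"grip": 1, "slide": [0.0097, -0.0026, 0], "spin": 0},
    {"grip": 1, "slide": [0.0097, -0.0026, 0], "spin": 0},
    {"grip": 1, "slide": [0.0097, -0.0026, 0], "spin": 0},
    {"grip": 1, "slide": [0.0097, -0.0026, 0], "spin": 0},
    {"grip": 1, "slide": [0.0097, -0.0026, 0], "spin": 0},
  ],
)

```text
time: 14.22
tool_pos: [0.5551, -0.0816, 0.1325]
ee_rot: [-3.142, 0.0, 1.164]
wrist_force: [-1.8, -2.4, 1.6]
width: 0.0003
finger_force: 1.7
```

```bash
python3 -c "
from h import *
st((9.5,-20,107))"
```

```text
t 14.225 xyz_tip_an [  9.2 -68.6 107.5] yaw_an deg 75.17 F_an [-1.41 -2.65  1.6 ] w 0.0003 q [-0.25  0.15  1.5  -0.    1.49  0.16]
slide units [ 0.0941 -0.0243  0.0009] mm [ 7. 48. -0.]
```

Call:
arm_command(
  plan=[
    {"grip": 1, "slide": [0.0097, -0.0026, 0], "spin": 0},
    {"grip": 1, "slide": [0.0097, -0.0026, 0], "spin": 0},
    {"grip": 1, "slide": [0.0097, -0.0026, 0], "spin": 0},
    {"grip": 1, "slide": [0.0097, -0.0026, 0], "spin": 0},
    {"grip": 1, "slide": [0.0097, -0.0026, 0], "spin": 0},
    {"grip": 1, "slide": [0.0097, -0.0026, 0], "spin": 0},
    {"grip": 1, "slide": [0.0097, -0.0026, 0], "spin": 0},
    {"grip": 1, "slide": [0.0097, -0.0026, 0], "spin": 0},
    {"grip": 1, "slide": [0.0058, -0.0015, 0], "spin": 0},
    {"grip": 1, "slide": [0.0039, -0.001, 0], "spin": 0},
  ],
)

```text
time: 15.48
tool_pos: [0.5616, -0.0371, 0.1325]
ee_rot: [3.142, 0.0, 1.164]
wrist_force: [-1.7, -2.4, 1.0]
width: 0.0005
finger_force: 1.7
```

```bash
python3 - <<'E'
from h import *
from bench import snapshot
st((9.5,-12,107))
im=snapshot("side")[:,:,::-1]
cv2.imwrite("pics/side4.png",cv2.resize(im[80:200,220:340],(700,600),interpolation=cv2.INTER_CUBIC))
E
```

```text
t 15.475 xyz_tip_an [  9.1 -23.6 107.5] yaw_an deg 75.18 F_an [-1.36 -2.58  0.99] w 0.0005 q [-0.17  0.15  1.49 -0.    1.5   0.24]
slide units [ 0.0226 -0.0052  0.001 ] mm [ 2. 11. -0.]
```

View pics/side4.png

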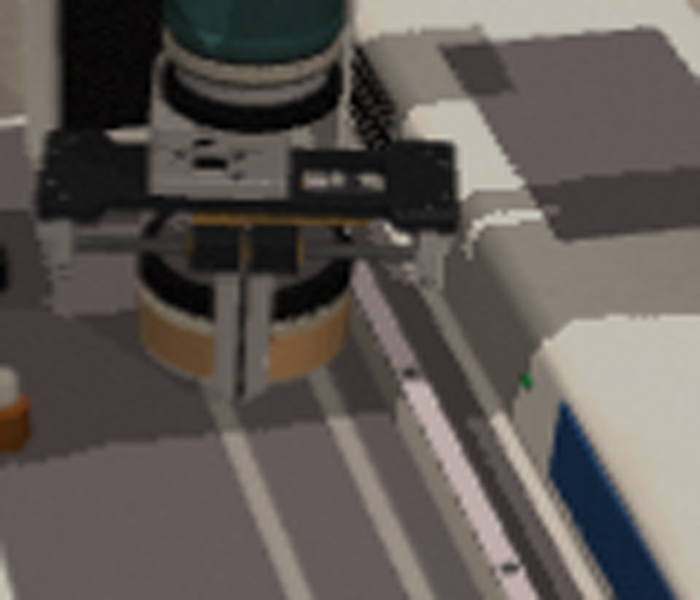

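The jar is riding the fence at (250,320), just short of the stop bracket. Now I'll feel for the stop.

Call:
arm_command(
  plan=[
    {"grip": 1, "slide": [0.0029, -0.0008, 0], "spin": 0},
    {"grip": 1, "slide": [0.0029, -0.0008, 0], "spin": 0},
    {"grip": 1, "slide": [0.0029, -0.0008, 0], "spin": 0},
    {"grip": 1, "slide": [0.0029, -0.0008, 0], "spin": 0},
    {"grip": 1, "slide": [0.0029, -0.0008, 0], "spin": 0},
    {"grip": 1, "slide": [0.0019, -0.0005, 0], "spin": 0},
    {"grip": 1, "slide": [0.001, -0.00025, 0], "spin": 0},
  ],
)

```text
time: 16.4
tool_pos: [0.5629, -0.0283, 0.1325]
ee_rot: [3.142, 0.0, 1.164]
wrist_force: [-1.0, -2.7, 1.9]
width: 0.0006
finger_force: 1.6
```

```bash
python3 -c "
from h import *
st()"
```

```text
t 16.4 xyz_tip_an [  9.1 -14.6 107.5] yaw_an deg 75.18 F_an [-0.58 -2.86  1.86] w 0.0006 q [-0.15  0.16  1.49 -0.    1.5   0.26]
```

Call:
arm_command(
  plan=[
    {"grip": 1, "slide": [0.001, -0.00025, 0], "spin": 0},
    {"grip": 1, "slide": [0.001, -0.00025, 0], "spin": 0},
    {"grip": 1, "slide": [0.001, -0.00025, 0], "spin": 0},
  ],
)

```text
time: 16.77
tool_pos: [0.5631, -0.0268, 0.1324]
ee_rot: [-3.142, 0.0, 1.164]
wrist_force: [-1.6, -2.4, 2.0]
width: 0.0007
finger_force: 1.7
```

Call:
arm_command(
  plan=[
    {"grip": 1, "slide": [0.001, -0.00025, 0], "spin": 0},
    {"grip": 1, "slide": [0.001, -0.00025, 0], "spin": 0},
    {"grip": 1, "slide": [0.001, -0.00025, 0], "spin": 0},
  ],
)

```text
time: 17.15
tool_pos: [0.5634, -0.0253, 0.1324]
ee_rot: [-3.142, 0.0, 1.164]
wrist_force: [-0.9, -3.0, 2.4]
width: 0.0003
finger_force: 1.7
```

Call:
arm_command(
  plan=[
    {"grip": 1, "slide": [0.001, -0.00025, 0], "spin": 0},
    {"grip": 1, "slide": [0.001, -0.00025, 0], "spin": 0},
    {"grip": 1, "slide": [0.001, -0.00025, 0], "spin": 0},
  ],
)

```text
time: 17.52
tool_pos: [0.5636, -0.0237, 0.1324]
ee_rot: [-3.142, 0.0, 1.164]
wrist_force: [-1.8, -2.5, 1.2]
width: 0.0006
finger_force: 1.7
```

Call:
arm_command(
  plan=[
    {"grip": 1, "slide": [0.001, -0.00025, 0], "spin": 0},
    {"grip": 1, "slide": [0.001, -0.00025, 0], "spin": 0},
    {"grip": 1, "slide": [0.001, -0.00025, 0], "spin": 0},
  ],
)

```text
time: 17.9
tool_pos: [0.5639, -0.0222, 0.1324]
ee_rot: [-3.142, 0.0, 1.164]
wrist_force: [-2.1, -3.0, 2.0]
width: 0.0006
finger_force: 1.6
```

Call:
arm_command(
  plan=[
    {"grip": 1, "slide": [0.001, -0.00025, 0], "spin": 0},
    {"grip": 1, "slide": [0.001, -0.00025, 0], "spin": 0},
    {"grip": 1, "slide": [0.001, -0.00025, 0], "spin": 0},
  ],
)

```text
time: 18.27
tool_pos: [0.5641, -0.0207, 0.1324]
ee_rot: [-3.142, 0.0, 1.164]
wrist_force: [-1.8, -2.7, 1.2]
width: 0.0004
finger_force: 1.6
```

Call:
arm_command(
  plan=[
    {"grip": 1, "slide": [0.001, -0.00025, 0], "spin": 0},
    {"grip": 1, "slide": [0.001, -0.00025, 0], "spin": 0},
    {"grip": 1, "slide": [0.001, -0.00025, 0], "spin": 0},
  ],
)

```text
time: 18.65
tool_pos: [0.5644, -0.0191, 0.1324]
ee_rot: [3.142, 0.0, 1.164]
wrist_force: [-1.1, -3.1, 0.8]
width: 0.0001
finger_force: 1.5
```

Call:
arm_command(
  plan=[
    {"grip": 1, "slide": [0.001, -0.00025, 0], "spin": 0},
    {"grip": 1, "slide": [0.001, -0.00025, 0], "spin": 0},
    {"grip": 1, "slide": [0.001, -0.00025, 0], "spin": 0},
  ],
)

```text
time: 19.02
tool_pos: [0.5646, -0.018, 0.1324]
ee_rot: [3.141, 0.001, 1.164]
wrist_force: [-1.7, -4.2, 0.9]
width: 0.0005
finger_force: 2.4
```

The advance is shrinking and the force rising, so the jar is at the stop. I'll press a little more.

Call:
arm_command(
  plan=[
    {"grip": 1, "slide": [0.001, -0.00025, 0], "spin": 0},
    {"grip": 1, "slide": [0, 0, 0], "spin": 0},
  ],
)

```text
time: 19.27
tool_pos: [0.5646, -0.018, 0.1324]
ee_rot: [3.141, 0.002, 1.163]
wrist_force: [-2.7, -5.5, 0.7]
width: 0.0005
finger_force: 2.7
```

Call:
arm_command(
  plan=[
    {"grip": 1, "slide": [0.001, -0.00025, 0], "spin": 0},
    {"grip": 1, "slide": [0.0005, -0.0001, 0], "spin": 0},
    {"grip": 1, "slide": [0, 0, 0], "spin": 0},
  ],
)

```text
time: 19.65
tool_pos: [0.5646, -0.0179, 0.1324]
ee_rot: [3.141, 0.003, 1.163]
wrist_force: [-3.0, -7.2, 1.0]
width: 0.0006
finger_force: 3.6
```

Call:
arm_command(
  plan=[
    {"grip": 1, "slide": [0.001, -0.00025, 0], "spin": 0},
    {"grip": 1, "slide": [0, 0, 0], "spin": 0},
    {"grip": 1, "slide": [0, 0, 0], "spin": 0},
    {"grip": 1, "slide": [0, 0, 0], "spin": 0},
  ],
)

```text
time: 20.15
tool_pos: [0.5646, -0.0179, 0.1325]
ee_rot: [3.141, 0.004, 1.162]
wrist_force: [-2.8, -8.4, 0.7]
width: 0.0009
finger_force: 4.2
```

```bash
python3 -c "
from h import *
st()"
```

```text
t 20.15 xyz_tip_an [  9.2  -4.2 107.5] yaw_an deg 75.11 F_an [-1.53 -8.72  0.67] w 0.0009 q [-0.13  0.16  1.49 -0.    1.5   0.28]
```

The jar is seated at about 8.7 N along the stop, held for 0.5 s. I'll back off along the face normal, rise, and go round the front of the hood to its +y side.

Call:
arm_command(
  plan=[
    {"grip": 1, "slide": [-0.02, 0, 0], "spin": 0},
    {"grip": 1, "slide": [-0.1, 0, 0], "spin": 0},
    {"grip": 1, "slide": [0, 0, -0.09], "spin": 0},
    {"grip": 1, "slide": [0, 0, -0.09], "spin": 0},
    {"grip": 1, "slide": [0, 0, -0.06], "spin": -1},
    {"grip": 1, "slide": [0, 0, -0.06], "spin": -1},
    {"grip": 1, "slide": [0, 0, -0.06], "spin": -1},
    {"grip": 1, "slide": [0, -0.106, 0], "spin": 0},
    {"grip": 1, "slide": [0, -0.106, 0], "spin": 0},
    {"grip": 1, "slide": [0, -0.106, 0], "spin": 0},
  ],
)

```text
time: 21.4
tool_pos: [0.3828, -0.047, 0.3125]
ee_rot: [3.14, -0.002, 1.427]
wrist_force: [-0.7, -0.8, -0.1]
width: 0.0003
finger_force: 0.0
```

```bash
python3 - <<'E'
from h import *
from bench import snapshot
st((-165,255,287))
im=snapshot("top")[:,:,::-1]
cv2.imwrite("pics/top3.png",cv2.resize(im[60:245,20:260],(780,600),interpolation=cv2.INTER_CUBIC))
E
```

```text
t 21.4 xyz_tip_an [-166.3  -59.8  287.5] yaw_an deg 90.26 F_an [-0.53 -0.94 -0.07] w 0.0003 q [-0.27 -0.28  1.55  0.    1.88 -0.13]
slide units [0.6295 0.0054 0.0022] mm [ 48. 311.  -0.]
```

View pics/top3.png

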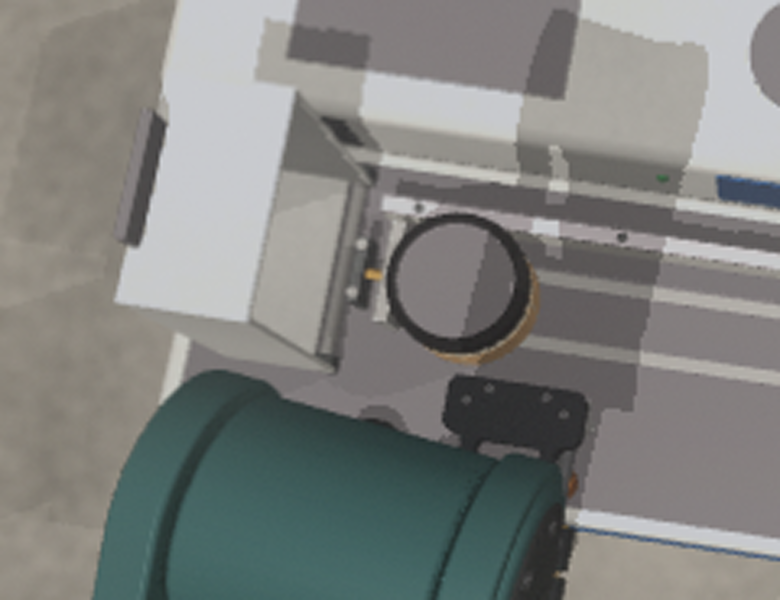

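The jar is home, with its lid centre at (460,281) touching both stop and fence. The hood stands at about 1.53 rad. I'll go round it now.

Call:
arm_command(
  plan=[
    {"grip": 1, "slide": [0.105, 0, 0], "spin": 0},
    {"grip": 1, "slide": [0.105, 0, 0], "spin": 0},
    {"grip": 1, "slide": [0.105, 0, 0], "spin": 0},
    {"grip": 1, "slide": [0.105, 0, 0], "spin": 0},
    {"grip": 1, "slide": [0.105, 0, 0], "spin": 0},
    {"grip": 1, "slide": [0.11, 0, 0], "spin": 0},
    {"grip": 1, "slide": [0, 0.097, 0], "spin": 0},
    {"grip": 1, "slide": [0, 0.097, 0], "spin": 0},
    {"grip": 1, "slide": [0, 0.097, 0], "spin": 0},
    {"grip": 1, "slide": [0, 0.097, 0], "spin": 0},
  ],
)

```text
time: 22.7
tool_pos: [0.6234, 0.239, 0.3122]
ee_rot: [3.142, -0.002, 1.427]
wrist_force: [0.0, 0.5, -0.1]
width: 0.0006
finger_force: 0.0
```

```bash
python3 - <<'E'
from h import *
from bench import snapshot
st((27.5,235,285))
im=snapshot("side")[:,:,::-1]
cv2.imwrite("pics/side5.png",cv2.resize(im[20:170,180:340],(640,600),interpolation=cv2.INTER_CUBIC))
# arc targets: finger tip lower -y corner 8 mm ahead of centre; contact r=165, h=70
for th in np.arange(1.55,-.051,-.1):
    r=165; print(round(th,2),[round(150-(r*np.cos(th)-70*np.sin(th))+9.3,1),round(110+r*np.sin(th)+70*np.cos(th),1)])
E
```

```text
t 22.7 xyz_tip_an [ 29.4 258.7 287.2] yaw_an deg 90.27 F_an [-0.06  0.52 -0.12] w 0.0006 q [0.28 0.36 0.88 0.   1.9  0.42]
slide units [-0.0473 -0.004   0.0043] mm [ -5. -23.  -2.]
1.55 [np.float64(225.9), np.float64(276.4)]
1.45 [np.float64(208.9), np.float64(282.2)]
1.35 [np.float64(191.5), np.float64(286.3)]
1.25 [np.float64(173.7), np.float64(288.7)]
1.15 [np.float64(155.8), np.float64(289.2)]
1.05 [np.float64(137.9), np.float64(288.0)]
0.95 [np.float64(120.3), np.float64(284.9)]
0.85 [np.float64(103.0), np.float64(280.2)]
0.75 [np.float64(86.3), np.float64(273.7)]
0.65 [np.float64(70.3), np.float64(265.6)]
0.55 [np.float64(55.2), np.float64(255.9)]
0.45 [np.float64(41.2), np.float64(244.8)]
0.35 [np.float64(28.3), np.float64(232.3)]
0.25 [np.float64(16.7), np.float64(218.6)]
0.15 [np.float64(6.6), np.float64(203.9)]
0.05 [np.float64(-2.0), np.float64(188.2)]
-0.05 [np.float64(-9.0), np.float64(171.7)]
```

View pics/side5.png

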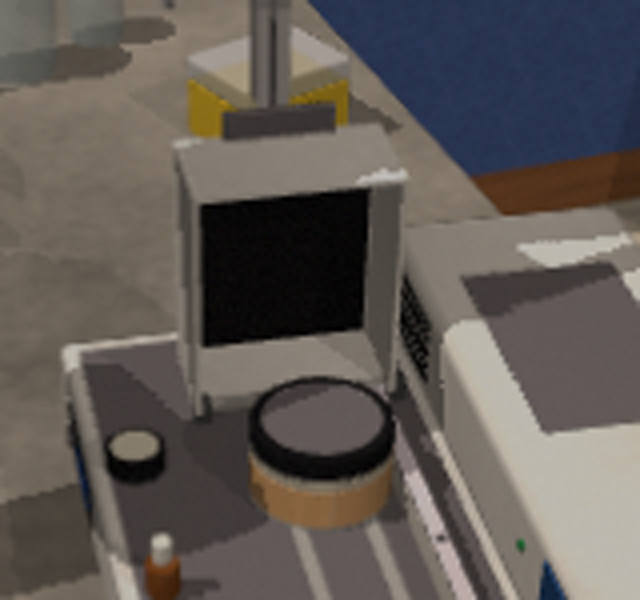

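The jar is seated and the fingers are behind the hood at lip height, at (270,60). I'll push the hood along its arc.

Call:
arm_command(
  plan=[
    {"grip": 1, "slide": [-0.017, 0, 0.005], "spin": 0},
    {"grip": 1, "slide": [-0.017, 0, 0.005], "spin": 0},
    {"grip": 1, "slide": [-0.016, 0, 0.005], "spin": 0},
    {"grip": 1, "slide": [-0.016, 0, 0.006], "spin": 0},
    {"grip": 1, "slide": [-0.017, 0, -0.0058], "spin": 0},
    {"grip": 1, "slide": [-0.017, 0, -0.0058], "spin": 0},
    {"grip": 1, "slide": [-0.0174, 0, -0.0041], "spin": 0},
    {"grip": 1, "slide": [-0.0174, 0, -0.0041], "spin": 0},
  ],
)

```text
time: 23.75
tool_pos: [0.6118, 0.1711, 0.3121]
ee_rot: [-3.141, -0.0, 1.426]
wrist_force: [-2.3, 2.4, -1.0]
width: 0.0004
finger_force: 1.1
```

```bash
python3 -c "
from h import *
st((27.5,191.5,286.3))"
```

```text
t 23.75 xyz_tip_an [ 27.9 189.7 287.1] yaw_an deg 90.19 F_an [-2.6   2.08 -1.04] w 0.0004 q [0.18 0.28 0.98 0.   1.88 0.33]
slide units [ 0.0036 -0.0008  0.0016] mm [-0.  2. -1.]
```

In contact at about 2 N and tracking the arc. I'll continue.

Call:
arm_command(
  plan=[
    {"grip": 1, "slide": [-0.0178, 0, -0.0024], "spin": 0},
    {"grip": 1, "slide": [-0.0178, 0, -0.0024], "spin": 0},
    {"grip": 1, "slide": [-0.0179, 0, -0.0005], "spin": 0},
    {"grip": 1, "slide": [-0.0179, 0, -0.0005], "spin": 0},
    {"grip": 1, "slide": [-0.0179, 0, 0.0012], "spin": 0},
    {"grip": 1, "slide": [-0.0179, 0, 0.0012], "spin": 0},
    {"grip": 1, "slide": [-0.0176, 0, 0.0031], "spin": 0},
    {"grip": 1, "slide": [-0.0176, 0, 0.0031], "spin": 0},
    {"grip": 1, "slide": [-0.0173, 0, 0.0047], "spin": 0},
    {"grip": 1, "slide": [-0.0173, 0, 0.0047], "spin": 0},
  ],
)

```text
time: 25.0
tool_pos: [0.5992, 0.0832, 0.3055]
ee_rot: [3.141, 0.0, 1.425]
wrist_force: [0.6, 1.5, 0.5]
width: 0.0002
finger_force: 0.7
```

```bash
python3 -c "
from h import *
st((27.5,103,280.2))"
```

```text
t 25.0 xyz_tip_an [ 28.5 101.  280.5] yaw_an deg 90.17 F_an [0.37 1.62 0.48] w 0.0002 q [ 0.04  0.21  1.08 -0.    1.85  0.19]
slide units [ 0.0041 -0.002   0.0007] mm [-1.  2. -0.]
```

Call:
arm_command(
  plan=[
    {"grip": 1, "slide": [-0.0167, 0, 0.0065], "spin": 0},
    {"grip": 1, "slide": [-0.0167, 0, 0.0065], "spin": 0},
    {"grip": 1, "slide": [-0.016, 0, 0.0081], "spin": 0},
    {"grip": 1, "slide": [-0.016, 0, 0.0081], "spin": 0},
    {"grip": 1, "slide": [-0.0151, 0, 0.0097], "spin": 0},
    {"grip": 1, "slide": [-0.0151, 0, 0.0097], "spin": 0},
    {"grip": 1, "slide": [-0.014, 0, 0.0111], "spin": 0},
    {"grip": 1, "slide": [-0.014, 0, 0.0111], "spin": 0},
    {"grip": 1, "slide": [-0.0129, 0, 0.0125], "spin": 0},
    {"grip": 1, "slide": [-0.0129, 0, 0.0125], "spin": 0},
  ],
)

```text
time: 26.25
tool_pos: [0.5883, 0.0095, 0.2574]
ee_rot: [3.142, 0.0, 1.425]
wrist_force: [-0.3, 0.4, 0.5]
width: 0.0006
finger_force: 0.4
```

```bash
python3 -c "
from h import *
st((27.5,28.3,232.3))"
```

```text
t 26.25 xyz_tip_an [ 28.6  26.4 232.4] yaw_an deg 90.17 F_an [-0.39  0.38  0.53] w 0.0006 q [-0.08  0.17  1.23 -0.    1.75  0.07]
slide units [ 0.0037 -0.0023  0.0002] mm [-1.  2. -0.]
```

Call:
arm_command(
  plan=[
    {"grip": 1, "slide": [-0.0116, 0, 0.0137], "spin": 0},
    {"grip": 1, "slide": [-0.0116, 0, 0.0137], "spin": 0},
    {"grip": 1, "slide": [-0.0101, 0, 0.0147], "spin": 0},
    {"grip": 1, "slide": [-0.0101, 0, 0.0147], "spin": 0},
    {"grip": 1, "slide": [-0.008, 0, 0.0147], "spin": 0},
    {"grip": 1, "slide": [-0.004, 0, 0.008], "spin": 0},
  ],
)

```text
time: 27.0
tool_pos: [0.5841, -0.018, 0.2174]
ee_rot: [-3.141, 0.001, 1.425]
wrist_force: [-0.1, -0.0, 0.7]
width: 0.0001
finger_force: 0.5
```

Call:
arm_command(
  plan=[
    {"grip": 1, "slide": [0, 0, 0.004], "spin": 0},
    {"grip": 1, "slide": [0, 0, 0.004], "spin": 0},
  ],
)

```text
time: 27.25
tool_pos: [0.5844, -0.0175, 0.2143]
ee_rot: [3.141, 0.0, 1.425]
wrist_force: [-0.0, -1.0, 0.7]
width: 0.0003
finger_force: 0.5
```

```bash
python3 -c "
from h import *
st((27.5,-5,180))"
```

```text
t 27.25 xyz_tip_an [ 28.7  -0.8 189.3] yaw_an deg 90.18 F_an [ 0.1  -0.95  0.72] w 0.0003 q [-0.13  0.17  1.31 -0.    1.66  0.02]
slide units [-0.0083 -0.0025  0.0185] mm [-2. -4. -9.]
```

Call:
arm_command(
  plan=[
    {"grip": 1, "slide": [-0.001, 0, 0.004], "spin": 0},
    {"grip": 1, "slide": [-0.001, 0, 0.004], "spin": 0},
    {"grip": 1, "slide": [-0.001, 0, 0.004], "spin": 0},
  ],
)

```text
time: 27.62
tool_pos: [0.5842, -0.019, 0.2081]
ee_rot: [3.141, 0.0, 1.426]
wrist_force: [-0.4, -0.6, 2.1]
width: 0.0006
finger_force: 0.5
```

Call:
arm_command(
  plan=[
    {"grip": 1, "slide": [0, 0, 0.002], "spin": 0},
    {"grip": 1, "slide": [0, 0, 0.002], "spin": 0},
  ],
)

```text
time: 27.88
tool_pos: [0.5842, -0.0189, 0.2061]
ee_rot: [3.142, 0.0, 1.425]
wrist_force: [-0.4, -0.4, 0.1]
width: 0.0003
finger_force: 0.5
```

```bash
python3 -c "
from h import *
st((27.5,-5,180))"
```

```text
t 27.875 xyz_tip_an [ 28.7  -2.3 181.1] yaw_an deg 90.18 F_an [-0.38 -0.45  0.07] w 0.0003 q [-0.13  0.17  1.33 -0.    1.64  0.02]
slide units [-0.0054 -0.0025  0.0022] mm [-2. -2. -1.]
```

Call:
arm_command(
  plan=[
    {"grip": 1, "slide": [0, 0, 0.002], "spin": 0},
    {"grip": 1, "slide": [0, 0, 0.001], "spin": 0},
  ],
)

```text
time: 28.12
tool_pos: [0.5842, -0.019, 0.2053]
ee_rot: [3.141, 0.0, 1.425]
wrist_force: [-1.2, -0.7, 5.0]
width: -0.0
finger_force: 2.2
```

Call:
arm_command(
  plan=[
    {"grip": 1, "slide": [0, 0, 0.001], "spin": 0},
    {"grip": 1, "slide": [0, 0, 0.001], "spin": 0},
  ],
)

```text
time: 28.38
tool_pos: [0.5842, -0.0189, 0.2052]
ee_rot: [3.14, 0.0, 1.426]
wrist_force: [-1.7, -0.1, 7.0]
width: 0.0008
finger_force: 3.9
```

There's a hard stop at tip height 180 mm, so the hood is closed. I'll press slightly more, then lift clear.

Call:
arm_command(
  plan=[
    {"grip": 1, "slide": [0, 0, 0.002], "spin": 0},
    {"grip": 1, "slide": [0, 0, 0], "spin": 0},
    {"grip": 1, "slide": [0, 0, -0.02], "spin": 0},
    {"grip": 1, "slide": [0, 0, -0.1], "spin": 0},
    {"grip": 1, "slide": [0, 0, -0.1], "spin": 0},
    {"grip": 1, "slide": [0, -0.12, 0], "spin": 0},
    {"grip": 1, "slide": [0, -0.12, 0], "spin": 0},
    {"grip": 1, "slide": [0, -0.12, 0], "spin": 0},
    {"grip": 1, "slide": [0, 0, 0], "spin": 0},
    {"grip": 1, "slide": [0, 0, 0], "spin": 0},
  ],
)

```text
time: 29.62
tool_pos: [0.4066, 0.0072, 0.3128]
ee_rot: [3.14, -0.0, 1.426]
wrist_force: [0.1, -0.0, -0.7]
width: 0.0006
finger_force: 0.0
```

```bash
python3 - <<'E'
from h import *
from bench import snapshot
st()
im=snapshot("side")[:,:,::-1]
cv2.imwrite("pics/side6.png",cv2.resize(im[40:265,190:420],None,fx=2.6,fy=2.6,interpolation=cv2.INTER_CUBIC))
for th in(0,.05,.1):
    H=lambda x,r,h:(x,150-(r*np.cos(th)-h*np.sin(th)),110+r*np.sin(th)+h*np.cos(th))
    print(th,[(((proj("side",w(A,H(x,180,70)))[0]-[190,40])+.5)*2.6-.5).round(1).tolist() for x in(27.5-74,27.5+74)])
E
```

```text
t 29.625 xyz_tip_an [-150.7   -2.7  287.8] yaw_an deg 90.19 F_an [ 0.06 -0.03 -0.67] w 0.0006 q [-0.12 -0.24  1.51  0.    1.87  0.02]
0 [[131.6, 259.0], [277.6, 241.4]]
0.05 [[130.8, 249.4], [277.2, 232.0]]
0.1 [[130.0, 239.7], [276.7, 222.4]]
```

View pics/side6.png

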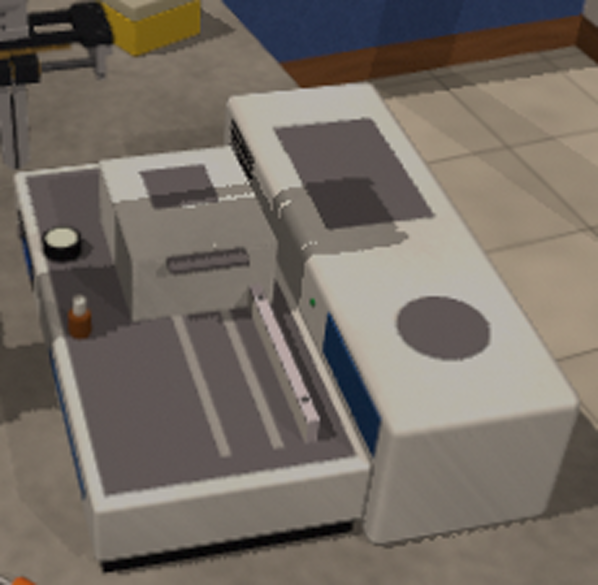

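The hood is closed flat, with its free top corners near (127,259) and (275,240), where I predicted them for angle 0. The puck at (62,241) and vial at (79,317) haven't moved.

```bash
python3 -c "
from bench import ticket
print(ticket.close_job())"
```

```text
the job is handed in; nothing more can be done
None
```

The jar is seated against the fence and stop block (pressed at about 9 N), the hood is closed, the puck and vial have not moved, and I handed the job in at about 30 s of the 70 s allowed; the hand-in returned no verdict.

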